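# Close the lacquer tin

### The arm

A 6-joint arm with a two-finger parallel gripper is mounted at the origin on the work surface. World frame = base frame: x ahead of the robot, y to its left, z up, the work surface at z = 0. Lengths are in m, angles in rad, forces in N, time in s.
With the tool pointing down it reaches from about 0.35 to 0.775 m from the base axis. Payload 5.5 kg.
Tool frame: the origin (TCP) lies at the very end of the fingers, on their centre line; the grasp point (between the pads) lies 19 mm behind it; z points along the fingers, y is the line along which they close (so a half turn about z gives the same grasp; the last joint's range is limited). The gripper opens to 85 mm and grips with 20 to 120 N. Pads are 22 mm wide; open, the fingers measure 114 mm over their backs; the gripper's body (76 mm by 85 mm) begins 54 mm behind the grasp point. The pads swing forward as they close: fully open they stand 13 mm farther back than shut.
Start: joints at [1.041, 0.313, 0.046, 1.304, 0, 1.431], TCP at [0.219, 0.532, 0.231] pointing down, gripper open.
Joint ranges: [-2.76, 2.76], [-0.86, 1.69], [-1.03, 1.26], [-2.2, 2.34], [-1.47, 1.5], [-3.14, 3.14]. Speed limits (rad/s): [2.57, 2.57, 3.14, 3.14, 3.14, 3.14].

### API

Orientations are given as a unit quaternion [x, y, z, w].
In Python, from bench import arm, viewer, nets, status gives the robot as it stands. Calls block until the motion is done:
- arm.goto(position, orientation): joint-space move of the TCP to a pose.
- arm.servo_line(position, velocity=0.15, rotation=None): straight line of the TCP; rotation=None keeps the orientation; velocity is the mean speed in m/s.
- arm.set_joints(angles): joint-space move.
- arm.let_go() and arm.grab(): open the fingers fully, or close them until they stop; the grip force is fixed at half the most.
- arm.hold(seconds).
- arm.inverse_kinematics(position, orientation): joint angles nearest the present ones, or None.
- viewer.snapshot(name): name is "scene" or "side" or "wrist"; returns a dict with "pixels" (420x560x3 uint8, red, green, blue), "fovy" (degrees; the focal length in pixels is half the picture's height over the tangent of half this angle, whatever the lens; pixels are square), "cx", "cy" (the principal point, pixels), "extrinsics" (4x4, takes a point from world to camera coordinates). Camera axes: x right, y down, z forward; pixel columns grow to the right and rows downward; lengths in m; the calibration is good to about 2 mm. A picture is of the moment at which its call begins. There is no depth.
A pose or a line that the arm cannot do raises arm.IKError and nothing moves.
- arm.hand_in(): hands the job in; it is judged then, once.
Trained networks look in a picture, given as the dict that the camera call returned (one of the last four; its "shot" number tells which), for a name from the list of things; names that differ only in an ending like _2 or _b are one class to them, and where a whole thing is asked for, a point or a joint stands for the part that bears it (a point fixed in the world has none). Each returns a list of dicts, best first, with "conf" (0 to 1); they miss things now and then, are a little off and sometimes report something else, mostly with a low value. They report only what shows in the picture. A call takes as long as a camera call.
- nets.recognise(picture, target): "xyz" ([x, y, z] in m, in the coordinates of the camera as it stood for that picture, good to about 4 mm: the middle of the surface that is visible of it).
- nets.silhouettes(picture, target): "region" (420x560 bool, what is visible of it).
Readings, each from a call of its own:
- status.get_time_s(): time.
- status.get_joints(): joint angles.
- status.get_qd(): joint speeds.
- status.get_joint_torque(): joint torques, N m.
- status.get_ee_pos(): TCP position.
- status.get_orientation(): TCP orientation.
- status.get_contact_force(): force on the tool from outside, world axes, zero at the start.
- status.get_moment(): the same for the moment, N m.
- status.get_grip_width(): finger opening in m.
- status.get_finger_force(): force on a finger pad.
Only numpy, scipy, OpenCV 4.12 (cv2) and the standard library are available. Lean on these libraries where they do the work, as an engineer would, in place of code of your own. Each camera call takes 0.05 s, during which the arm holds its last target. There are 200 camera calls.

### The job

The open lacquer tin's press-in lid has been left lying askew across its mouth: bring the lid over the mouth and press it home, so that it has snapped in all the way round and lies flat and level on the rim. The underside of the lid is wet, so keep it on the tin and do not lift it away, and press no harder than a firm thumb so as not to dent it. Leave the tin standing about where it is, and leave the other things on the bench alone.

Things in the scene. Friction and masses are not known exactly. Their poses are not given: they have to be found in the camera images.
- tin: The open tin: white round lacquer tin with a red band, 144 mm across, 110 mm high, about 1.7 kg, loose on the bench (a sideways push of about 7 N can slide it). Origin: centre of its underside; z up. Its flat metal top ring, 22 mm wide, surrounds a round mouth 100 mm across with red walls. (A like tin nearby is already closed.)
- tin_rim (a point): Centre of the tin's mouth at the height of its flat top ring, 110 mm above the underside; z up along the tin's axis. Eight sprung black rubber bumps of a seal sit evenly round the wall of the mouth, 4 mm below the top; each stands 2.8 mm inwards and yields outwards as the plug of the lid passes.
- lid: The gold-coloured lid, 0.22 kg, no knob; at first flat on the top ring, 36 to 54 mm off centre, any way. Origin: centre of the flat underside of its plug; z up. Plug 13 mm deep: 94 mm across at the bottom, 97.6 at a bead 6 mm up, neck 94. Flange above it 140 across, 3 thick (top 16 above origin). Round recess in the top: 84 across, flat floor 7.3 above origin; its wall can be pushed from inside.
- lid_seat (a point): On the lid's axis, level with the flange's underside, 13 mm above the lid's origin; z up. Home, it lies on tin_rim. Some 15 mm off centre its leading side dips into the mouth; pushed on, the plug meets the far wall and drops onto the bumps, flange still 6 mm up or aslant. It snaps in at 15 to 25 N on the middle, or 8 to 30 N on the high side of the recess, then the other side. Over 80 N dents it.

How it is judged:
At the end, for the whole second after the job is handed in: The lid is the right way up and home in the tin's mouth: the flange's underside within 2 mm of the top ring, centred within 3 mm, level with the tin within 1.4 degrees; the tin stands upright on the bench within 30 mm of where it was; both at rest (z of lid_seat in the frame of tin_rim between -0.002 and 0.002 m and horizontal distance between lid_seat and tin_rim below 0.003 m and angle between the z axis of lid and the z axis of tin, either way round below 0.025 rad and angle between lid's own z axis and vertical below 0.04 rad and angle between tin's own z axis and vertical below 0.03 rad and distance of tin from where it was at the start of the episode below 0.03 m and linear speed of each of lid, tin below 0.02 m/s); the robot touches nothing.
It fails at once if the lid is lifted or knocked off the tin (its seat point more than 45 mm above the rim, more than 25 mm below it or more than 75 mm off its centre) (z of lid_seat in the frame of tin_rim above 0.045 m or z of lid_seat in the frame of tin_rim below -0.025 m or horizontal distance between lid_seat and tin_rim above 0.075 m).
It fails at once if the lid is pressed so hard (over 80 N) that it dents (contact force between the fingers and lid above 80 N).
It fails at once if the tin is tipped by more than 17 degrees or shoved more than 45 mm (angle between tin's own z axis and vertical above 0.3 rad or distance of tin from where it was at the start of the episode above 0.045 m).
It fails at once if another thing on the bench is moved by more than 30 mm (distance of any of closed_tin, grille, brush, sanding_block, mallet, rivet_jar from where it was at the start of the episode above 0.03 m).
It also fails if it takes over 51 s, if anything falls off the work surface, if the arm or the gripper's body presses on something with over 40 N, if the wrist force passes 120 N, or if a joint passes its speed limit or range.

## Working session

There is one attempt and no reset: what is moved stays moved. The work goes in short steps, each a Python script; the robot and the scene stay as the last script left them, time stands still between calls to the robot, and variables do not carry over. Pictures are saved under pics/ and viewed, at most 10 in all, crops included, and the job is handed in when it is done.

```bash
ls; mkdir -p pics
python3 - <<'E'
from bench import arm, viewer, nets, status
import cv2, numpy as np
for c in ["scene","side","wrist"]:
    s=viewer.snapshot(c); cv2.imwrite(f"pics/{c}0.png",s["pixels"][:,:,::-1])
    E=np.array(s["extrinsics"]); print(c,s["fovy"],s["cx"],s["cy"],"cam",(-E[:3,:3].T@E[:3,3]).round(3))
    for t in ["tin","lid"]:
        for d in nets.recognise(s,t)[:3]:
            p=E[:3,:3].T@(np.array(d["xyz"])-E[:3,3]); print(t,round(d["conf"],2),p.round(4))
print(status.get_orientation(),status.get_time_s(),status.get_contact_force())
E
python3 -c "
import cv2,numpy as np
cv2.imwrite('pics/a.png',cv2.resize(np.hstack([cv2.imread('pics/scene0.png'),cv2.imread('pics/side0.png')]),(800,300)))"
```

```text
bench.py
pics
scene 44.15466408425773 282.37152275341646 205.04294983765598 cam [ 0.924 -0.32   0.5  ]
tin 0.87 [ 0.5775 -0.0248  0.0713]
lid 0.84 [0.4974 0.0124 0.124 ]
side 52.35579449150286 279.25378594069224 221.3046972400177 cam [0.396 0.441 0.58 ]
tin 0.82 [0.5487 0.0722 0.0732]
wrist 59.10255297861415 284.9885250726201 205.87058409765322 cam [0.153 0.559 0.374]
[ 1.93668101e-01  9.81067105e-01 -3.70401624e-05 -2.63966046e-05] 0.45 [-0.16246217 -0.22686306 -1.16968561]
```

View pics/scene0.png

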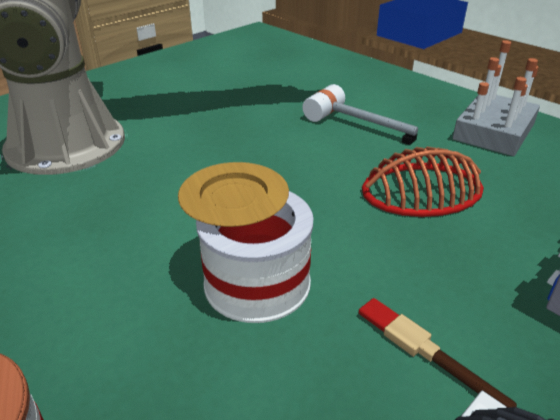

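View pics/side0.png

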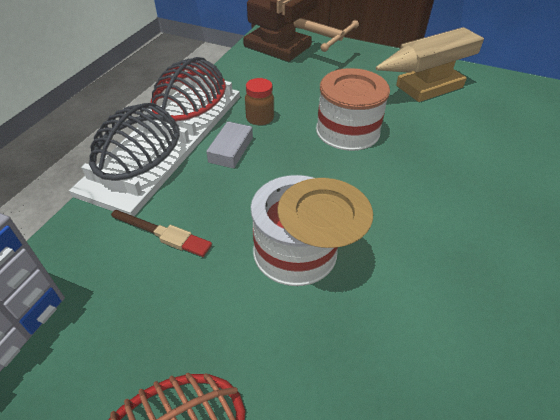

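The scene view shows the gold lid (about px 234,193) lying over the left/base side of the open tin (px 256,250). The side view agrees, with the lid at (325,212) and the tin mouth at (295,205). Next I'll fit both poses by silhouette.

```bash
cat > h.py <<'E'
from bench import arm, viewer, nets, status
import cv2, numpy as np
from scipy.optimize import minimize
def proj(s,P):
    E=np.array(s["extrinsics"]); f=210/np.tan(np.radians(s["fovy"]/2)); q=P@E[:3,:3].T+E[:3,3]
    return q[:,:2]/q[:,2:]*f+[s["cx"],s["cy"]]
def disc(s,c,r,zs):
    a=np.linspace(0,2*np.pi,120)
    P=np.vstack([np.c_[c[0]+r*np.cos(a),c[1]+r*np.sin(a),0*a+z] for z in zs])
    h=cv2.convexHull(proj(s,P).astype(np.float32)); m=np.zeros((420*4,560*4),np.uint8)
    cv2.fillPoly(m,[np.round((h+.5)*4).astype(np.int32)],1)
    return cv2.resize(m.astype(np.float32),(560,420),interpolation=cv2.INTER_AREA)
def fit(shots,masks,model,x0):
    cost=lambda x: sum(np.abs(model(s,x)-m).sum() for s,m in zip(shots,masks))
    r=minimize(cost,x0,method="Nelder-Mead",options=dict(initial_simplex=np.array(x0)+[[0,0],[.01,0],[0,.01]],xatol=1e-4))
    return r.x,r.fun/sum(m.sum() for m in masks)
def sil(s,t,near,z):
    px=proj(s,np.array([[*near,z]]))[0]
    out=[(d["conf"],d["region"]) for d in nets.silhouettes(s,t)]
    out=[o for o in out if np.linalg.norm(np.argwhere(o[1]).mean(0)[::-1]-px)<45]
    return max(out,key=lambda o:o[0]) if out else (0,None)
E
python3 - <<'E'
from h import *
S=[viewer.snapshot(c) for c in ["scene","side"]]
L=[sil(s,"lid",(.497,.012),.124) for s in S]; T=[sil(s,"tin",(.56,0),.06) for s in S]
print([l[0] for l in L],[t[0] for t in T])
zl=(.123,.126)
for idx in ([0],[1],[0,1]):
    i=[k for k in idx if L[k][1] is not None]
    lid=None
    if i: lid,e=fit([S[k] for k in i],[L[k][1] for k in i],lambda s,x:disc(s,x,.07,zl),[.497,.012]); print(idx,"lid",lid,e)
    i=[k for k in idx if T[k][1] is not None]
    if i and lid is not None:
        t,e=fit([S[k] for k in i],[T[k][1]|0 for k in i],lambda s,x:disc(s,x,.072,(0,.11))*(1-disc(s,lid,.07,zl)),[.55,0]); print(idx,"tin",t,e)
E
```

```text
[0, 0.9] [0.89, 0.74]
[1] lid [0.4969501 0.0167753] 0.025223044798785118
[1] tin [0.54061867 0.01223533] 0.0440948970734127
[0, 1] lid [0.4969501 0.0167753] 0.025223044798785118
[0, 1] tin [0.54012327 0.01074109] 0.03799718162922061
```

```bash
cat >> h.py <<'E'
from scipy.spatial.transform import Rotation as Ro
def down(d,sgn=1):
    x=np.array([*d,0])/np.linalg.norm(d)*sgn; z=np.array([0,0,-1.]); return Ro.from_matrix(np.c_[x,np.cross(z,x),z]).as_quat()
E
python3 - <<'E'
from h import *
lid=np.array([.497,.0165]); tin=np.array([.540,.0108]); d=tin-lid
for sg in (1,-1): print(sg,arm.inverse_kinematics([*lid,.122],down(d,sg)))
arm.grab()
q=min((down(d,sg) for sg in (1,-1)),key=lambda q:9 if (j:=arm.inverse_kinematics([*lid,.122],q)) is None else abs(j[5]-status.get_joints()[5]))
arm.goto([*lid,.22],q)
print(status.get_time_s(),status.get_ee_pos(),status.get_contact_force(),status.get_grip_width())
S=[viewer.snapshot(c) for c in ["wrist","scene","side"]]
cv2.imwrite("pics/w1.png",S[0]["pixels"][:,:,::-1])
for s in S:
    c,m=sil(s,"lid",lid,.124)
    if m is not None: print("lid",c,fit([s],[m],lambda s,x:disc(s,x,.07,(.123,.126)),lid))
print(status.get_time_s())
E
```

```text
1 [-0.12839232  0.22710277 -0.34694828  0.99674527  0.         -3.13819517]
-1 [-0.12839232  0.22710277 -0.34694828  0.99674527  0.          0.00339748]
3.6167 [0.4970252  0.0171504  0.22004109] [-0.15848443 -0.28415407  0.82527397] -0.00030950885354805917
lid 0.82 (array([0.49584793, 0.01448793]), np.float64(0.10841285039786047))
lid 0.69 (array([0.49520676, 0.01589127]), np.float64(0.02473935127428266))
lid 0.75 (array([0.49659903, 0.01664646]), np.float64(0.023879326650274257))
3.9167
```

View pics/w1.png

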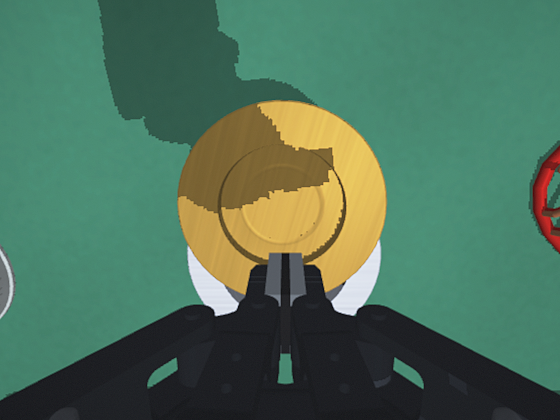

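The wrist view shows the lid centred at about px (282,204). The tin's white ring peeks out below it, with the shut fingers over its mouth side. I'll go down into the recess and push towards the mouth.

```bash
cat >> h.py <<'E'
F=lambda: np.array(status.get_contact_force())
E
python3 - <<'E'
from h import *
lid=np.array([.496,.0160]); tin=np.array([.540,.0108]); d=(tin-lid)/np.linalg.norm(tin-lid); D=np.linalg.norm(tin-lid)
p0=lid+.01*d
arm.servo_line([*p0,.128],velocity=.12); f0=F(); print("f0",f0)
z=.128
while z>.1187:
    z-=.0015; arm.servo_line([*p0,z],velocity=.02); f=F()-f0
    if f[2]>3: z+=.001; arm.servo_line([*p0,z],velocity=.02); break
print("z",z,f,status.get_time_s())
s=.010
while s<.055:
    s+=.003; arm.servo_line([*(lid+s*d),z],velocity=.04); f=F()-f0
    print(round(s,3),(f[:2]@d).round(2),f.round(2),status.get_ee_pos()[2].round(4))
    if abs(f[:2]@d)>5 or f[2]>12: break
print(status.get_time_s())
np.save("f0.npy",f0)
for c in ["side","scene"]: cv2.imwrite(f"pics/{c}2.png",viewer.snapshot(c)["pixels"][:,:,::-1])
E
```

```text
f0 [ 0.05773948 -0.15315874  0.95383322]
z 0.1175 [-0.33370282  0.06491924 -0.04178382] 6.5833
0.013 -0.04 [ 0.01  0.44 -0.89] 0.1175
0.016 -0.98 [-1.01 -0.26 -1.06] 0.1175
0.019 -0.38 [-0.37  0.11 -0.75] 0.1175
0.022 -1.18 [-1.13  0.47 -1.84] 0.1175
0.025 0.01 [ 0.06  0.4  -0.7 ] 0.1175
0.028 -0.06 [ 0.01  0.6  -2.01] 0.1175
0.031 -0.73 [-0.68  0.5  -1.55] 0.1175
0.034 -0.58 [-0.56  0.18 -1.4 ] 0.1174
0.037 -0.31 [-0.17  1.22 -1.05] 0.1175
0.04 -0.72 [-0.66  0.56 -1.43] 0.1175
0.043 -1.29 [-1.28  0.13 -1.77] 0.1175
0.046 -0.73 [-0.76 -0.21 -1.16] 0.1175
0.049 -0.22 [-0.2   0.17 -1.57] 0.1175
0.052 -1.19 [-1.15  0.35 -1.82] 0.1175
0.055 -0.6 [-0.59  0.15 -0.55] 0.1175
10.3333
```

View pics/side2.png

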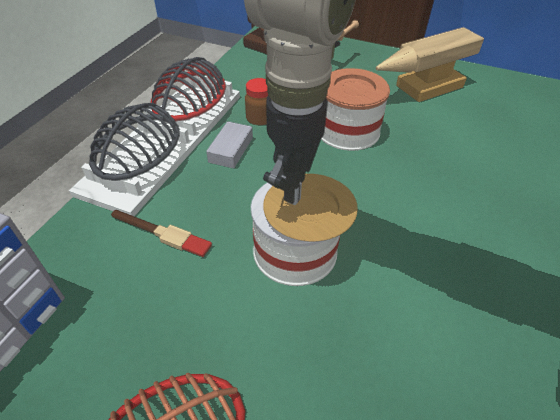

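The side view shows the lid following the finger. Its centre is now about px (310,207), with some 25 mm still to go. I'll keep pushing.

```bash
python3 - <<'E'
from h import *
lid=np.array([.496,.0160]); tin=np.array([.540,.0108]); d=(tin-lid)/np.linalg.norm(tin-lid); f0=np.load("f0.npy")
z=.1175; s=.055
while s<.067:
    s+=.003; arm.servo_line([*(lid+s*d),z],velocity=.04); f=F()-f0
    print(round(s,3),(f[:2]@d).round(2),f[2].round(2))
    if abs(f[:2]@d)>5: break
print(status.get_time_s())
for c in ["side","scene"]:
    S=viewer.snapshot(c); cv2.imwrite(f"pics/{c}3.png",S["pixels"][:,:,::-1])
    x=lid+.03*d; cf,m=sil(S,"lid",x,.124)
    if m is not None:
        m=cv2.morphologyEx(m.astype(np.uint8),cv2.MORPH_CLOSE,np.ones((25,25)))
        print(c,cf,fit([S],[m],lambda s,x:disc(s,x,.07,(.123,.126)),x))
E
python3 -c "
import cv2,numpy as np
a=cv2.imread('pics/side3.png')[150:300,220:400];b=cv2.imread('pics/scene3.png')[140:330,160:340]
cv2.imwrite('pics/c3.png',np.hstack([cv2.resize(a,(396,330)),cv2.resize(b,(396,330))]))"
```

```text
0.058 -0.5 -1.37
0.061 0.46 -0.82
0.064 -0.24 -0.34
0.067 -0.75 -0.13
11.4333
side 0.77 (array([0.52430719, 0.01365761]), np.float64(0.18975073148773353))
scene 0.89 (array([0.53001114, 0.00677322]), np.float64(0.34445837978446675))
```

View pics/c3.png

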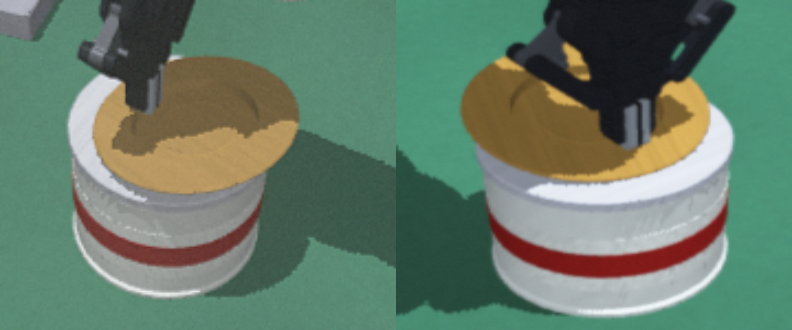

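The crops show the lid about 15 mm short of centre, with its leading edge starting to dip into the mouth. I'll follow it down gently while pushing on.

Run:
```python
from h import *
lid=np.array([.496,.0160]); tin=np.array([.540,.0108]); d=(tin-lid)/np.linalg.norm(tin-lid); f0=np.load("f0.npy")
z=.1175; s=.067
while s<.084:
    n=0
    while (F()-f0)[2]<2 and z>.1085 and n<4: z-=.001; n+=1; arm.servo_line([*(lid+s*d),z],velocity=.03)
    if (F()-f0)[2]>5: z+=.0007
    s+=.002; arm.servo_line([*(lid+s*d),z],velocity=.03); f=F()-f0
    print(round(s,3),round(z,4),(f[:2]@d).round(2),f.round(2))
    if abs(f[:2]@d)>5.5 or f[2]>15: break
print(status.get_time_s())
for c in ["side","scene"]:
    S=viewer.snapshot(c); cv2.imwrite(f"pics/{c}4.png",S["pixels"][:,:,::-1])
a=cv2.imread('pics/side4.png')[150:300,220:400];b=cv2.imread('pics/scene4.png')[140:330,160:340]
cv2.imwrite('pics/c4.png',np.hstack([cv2.resize(a,(396,330)),cv2.resize(b,(396,330))]))
```

```text
0.069 0.1165 -3.41 [-3.39  0.37  5.65]
0.071 0.1172 -2.29 [-2.25  0.52  2.76]
0.073 0.1172 -4.16 [-4.1   0.79  4.08]
0.075 0.1172 -4.05 [-3.98  0.88  3.94]
0.077 0.1172 -3.27 [-3.22  0.6   3.58]
0.079 0.1172 -1.68 [-1.64  0.49  2.68]
0.081 0.1172 -1.36 [-1.31  0.5   2.06]
0.083 0.1172 -0.06 [-0.06 -0.06 -1.33]
0.085 0.1162 -1.5 [-1.48  0.28  4.24]
14.3833
```

View pics/c4.png

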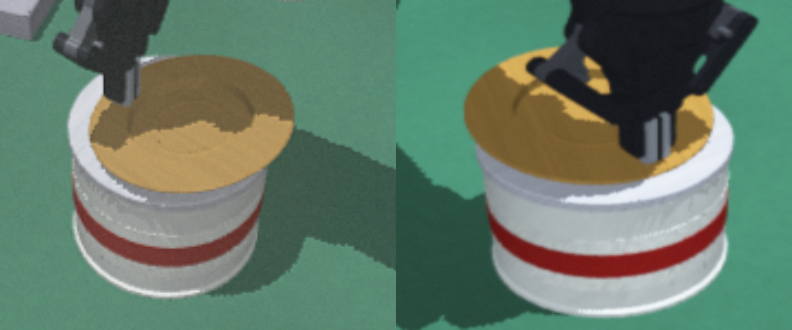

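The crops show that the lid barely moved: the finger rode over the dipped recess wall onto the leading flange. I'll lift, step back into the recess, find its lowered floor and push again.

Run:
```python
from h import *
lid=np.array([.496,.0160]); tin=np.array([.540,.0108]); d=(tin-lid)/np.linalg.norm(tin-lid)
P=lambda s,z,v=.03: arm.servo_line([*(lid+s*d),z],velocity=v)
s=.058
P(.085,.130,.1); P(s,.130,.1); f0=F(); np.save("f0.npy",f0)
z=.1215; P(s,z,.06)
while z>.104:
    z-=.001; P(s,z); f=F()-f0
    if f[2]>2.5: break
print("floor",z,f)
while s<.086:
    s+=.002; P(s,z); f=F()-f0
    n=0
    while f[2]<1.5 and z>.1035 and n<3: z-=.001; n+=1; P(s,z); f=F()-f0
    print(round(s,3),round(z,4),(f[:2]@d).round(2),f.round(2))
    if abs(f[:2]@d)>6.5 or f[2]>18: break
    if f[2]>7: z+=.0005
print(status.get_time_s())
for c in ["side","scene"]:
    S=viewer.snapshot(c); cv2.imwrite(f"pics/{c}5.png",S["pixels"][:,:,::-1])
a=cv2.imread('pics/side5.png')[150:300,220:400];b=cv2.imread('pics/scene5.png')[140:330,160:340]
cv2.imwrite('pics/c5.png',np.hstack([cv2.resize(a,(396,330)),cv2.resize(b,(396,330))]))
```

```text
floor 0.11149999999999999 [-1.70741032 -0.50690236  4.99417777]
0.06 0.1115 -3.18 [-3.16  0.37  4.94]
0.062 0.1115 -3.21 [-3.15  0.7   5.63]
0.064 0.1115 -3.57 [-3.55  0.33  4.08]
0.066 0.1115 -2.27 [-2.21  0.63  2.94]
0.068 0.1105 -2.06 [-2.09 -0.14  3.78]
0.07 0.1105 -2.08 [-2.09  0.06  2.12]
0.072 0.1095 -1.76 [-1.86 -0.73  2.87]
0.074 0.1085 -0.89 [-1.01 -0.95  3.66]
0.076 0.1085 -3.06 [-3.19 -0.88  3.55]
0.078 0.1085 -5.27 [-5.29  0.15  3.22]
0.08 0.1085 -7.95 [-8.02 -0.07  3.93]
21.4833
```

View pics/c5.png

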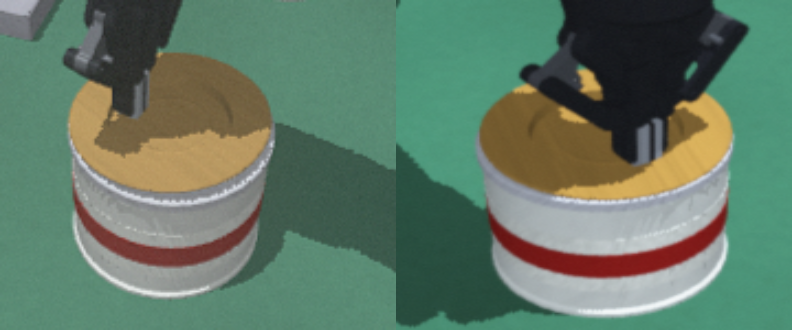

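The crops show the lid centred over the mouth, sitting on the bumps. I'll lift and press on the middle.

Run:
```python
from h import *
lid=np.array([.496,.0160]); tin=np.array([.540,.0108]); d=(tin-lid)/np.linalg.norm(tin-lid)
P=lambda s,z,v=.03: arm.servo_line([*(lid+s*d),z],velocity=v)
P(.077,.1090); P(.077,.128,.08); s=.043; P(s,.128,.1); f0=F(); np.save("f0.npy",f0)
z=.1135; P(s,z,.06)
while z>.1005:
    z-=.0005; P(s,z,.02); f=F()-f0
    if f[2]>1: print(round(z,4),status.get_ee_pos()[2].round(4),f.round(1))
    if f[2]>38: break
P(s,.125,.06); print(status.get_time_s())
P(s,.25,.2); print(status.get_time_s())
for c in ["side","scene"]:
    S=viewer.snapshot(c); cv2.imwrite(f"pics/{c}6.png",S["pixels"][:,:,::-1])
a=cv2.imread('pics/side6.png')[150:300,220:400];b=cv2.imread('pics/scene6.png')[140:330,160:340]
cv2.imwrite('pics/c6.png',np.hstack([cv2.resize(a,(396,330)),cv2.resize(b,(396,330))]))
```

```text
0.113 0.1131 [0.6 1.1 1.2]
0.109 0.1091 [-0.6  1.   1.3]
0.1085 0.1086 [-1.1  0.8  3.2]
0.108 0.1081 [0.  0.9 3.8]
0.1075 0.1075 [-1.7  0.7  3.7]
0.107 0.1069 [-1.4  1.3  3.7]
0.104 0.1044 [-1.6  1.2  4.4]
0.1035 0.1043 [-2.2  0.5  9. ]
0.103 0.1043 [-3.1  0.9 11.5]
0.1025 0.1043 [-5.5  1.7 14.2]
0.102 0.1043 [-5.9  2.1 18.1]
0.1015 0.1043 [-7.8  1.8 21. ]
0.101 0.1043 [-9.   1.5 24.4]
0.1005 0.1042 [-9.8  1.3 27.7]
30.1583
30.9333
```

View pics/c6.png

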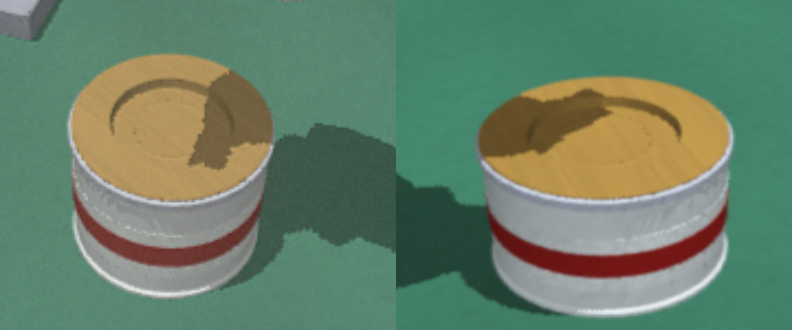

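The crops show the lid flush all round, and the TCP bottomed out at 0.1043 m, which is the floor height when home. I'll probe three off-centre points of the recess lightly to confirm it is level, then hand in.

Run:
```python
from h import *
lid=np.array([.496,.0160]); tin=np.array([.540,.0108]); d=(tin-lid)/np.linalg.norm(tin-lid); n=np.array([-d[1],d[0]]); c=lid+.043*d
ok=[]
for o in (-.025*d,.022*n,-.022*n,.025*d):
    p=c+o; arm.servo_line([*p,.122],velocity=.25); f0=F(); z=.107; arm.servo_line([*p,z],velocity=.06)
    while z>.1:
        z-=.001; arm.servo_line([*p,z],velocity=.03); f=F()-f0
        if f[2]>12: break
    print(p.round(3),status.get_ee_pos()[2].round(4),f.round(1),status.get_time_s()); ok.append(status.get_ee_pos()[2])
    arm.servo_line([*p,.122],velocity=.1)
    if status.get_time_s()>42: break
arm.servo_line([*p,.22],velocity=.2); print(status.get_time_s())
if max(ok)-min(ok)<.0008 and max(ok)<.1052: print(arm.hand_in())
```

```text
[0.514 0.014] 0.1043 [-4.5  1.5 13.5] 33.1083
[0.541 0.033] 0.1043 [-5.8 -0.8 16.2] 35.3833
[ 0.536 -0.011] 0.1043 [-6.1  1.4 17. ] 37.7083
[0.564 0.008] 0.1043 [-4.1  0.6 17.1] 39.9917
40.9833
the job is handed in; nothing more can be done
None
```

The lid is pressed home and the job is handed in at about 41 s: the recess floor read 0.1043 m, the home height, at all five points probed, the presses peaked near 28 N, and the tin showed no visible shift; the hand-in returned no verdict.

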